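Snap a retaining clip on a gear unit's shaft with a fork tool

TASK

Pick up the fork tool by its handle and use it to push the horseshoe clip, flat along the gear unit's cover, round the standing sensor and stud and on to the groove at the foot of the shaft until it snaps home. The sensor is set and the stud's adhesive is still curing, so nothing may touch either of them, and the clip is moved by the fork only, not by the fingers. Then lay the tool flat on the bench beside the unit and leave everything else as it is.

Things in the scene. Friction and masses are not known exactly. Their poses are not given: they have to be found in the camera images.
- gear_unit: Gear unit lying on the bench, fixed: grey cast housing under a flat bare aluminium cover, 210 x 220 mm, its top face 42 mm above the bench (its screws are flush). Origin: centre of the underside, on the bench. Own x: from the end where the clip lies towards the shaft; z up. The cover spans own x -105 to 105, own y -110 to 110 mm.
- shaft_groove (a point): On the axis of the unit's upright steel shaft, level with the cover's face: (72, 0, 42) mm in the unit's frame. Shaft 26 mm in diameter, 38 mm high above the cover; its groove lies directly on the cover: 6 mm high, core 19.6 mm in diameter. The clip first touches the core with its origin 13 mm short of the axis and snaps home, origin on the axis, at a push of roughly 8 to 12 N.
- pickup_sensor: Pick-up sensor standing upright on the cover between clip and shaft, set to its gap: hexagon nut 20 mm over corners, 6 mm high, at its foot, threaded body 13 mm in diameter, black top, 42 mm high in all. Fixed. Origin: centre of its foot on the cover.
- bonded_stud: Steel stud, 13 mm in diameter, 36 mm high, standing upright on the cover about 58 mm to one side of the sensor, left on some units and right on others. The gap between the two is too narrow for the clip in the fork; the other side of the sensor is free (only a flush plug that can be slid over). Fixed. Origin: centre of its foot on the cover.
- snap_clip: Dark steel horseshoe clip, 38 x 38 x 4 mm, 30 g, lying loose and flat on the cover. Origin: centre of its round opening, underside. Own x points out of its open mouth: flat back at own x = -19, flat sides at own y = +-19 mm, rear corners rounded 6 mm. The mouth is 26 mm wide at the tips and narrows to 16.5 mm between two nubs on sprung arms.
- fork_tool: Fork tool lying flat on the bench, 147 mm long, 160 g. Origin: on its flat underside, below the place to grip. Own x points from handle to fork. Black straight handle, own x -55 to 35 mm, flat sides 18 mm apart (own y), 24 mm high, to be gripped across from above. Fork: flat steel, 7 mm thick upwards from the underside, 56 mm wide.
- fork_pocket (a point): On the fork tool at own (87, 0, 0) mm: where the clip's origin is when the clip lies in the fork's pocket, mouth facing the tool's +x. The pocket opens to +x: floor at own x = 68 mm, tines 41 mm apart (1.5 mm clear on each side of the clip), widening from own x = 87 to 50 mm at their tips at own x = 92 mm; it is open below and above.
- filling_hopper: Large light-grey open hopper standing fixed at the back between the tool's place and the gear unit; keep the arm clear of it. Its rim overhangs, 190 to 250 mm above the bench: the corner nearest the robot is at world (0.48, -0.18) m, and the rim runs from there to (0.70, -0.34) and to (0.75, 0.16). Origin: near its middle, on the bench.
- threadlocker: Small red bottle with a white nozzle, 25 mm in diameter, 80 mm high, standing on the bench; bystander. Origin: centre of its underside.

How it is judged:
By the outcome, as a careful person would: the job done as asked, in the order asked, and still so for the second after the job is handed in, with the robot touching nothing.
It also fails if it takes over 64 s, if anything falls off the work surface, if the arm or the gripper's body presses on something with over 40 N, if the wrist force passes 120 N, or if a joint passes its speed limit or range.

ROBOT

A 6-joint arm with a two-finger parallel gripper is mounted at the origin on a cart in front of the work surface, level with it; the furniture and walls round the work are solid. World frame = base frame: x ahead of the robot, y to its left, z up, the work surface at z = 0. Lengths are in m, angles in rad, forces in N, time in s.
With the tool pointing down it reaches from about 0.35 to 0.975 m from the base axis. Payload 4.9 kg.
Tool frame: the origin (TCP) lies midway between the tips of the shut fingers; the grasp point (between the pads) lies 19 mm behind it; z points along the fingers, y is the line along which they close (so a half turn about z gives the same grasp; the last joint's range is limited). The gripper opens to 85 mm and grips with 20 to 120 N. Pads are 22 mm wide; open, the fingers measure 114 mm over their backs; the gripper's body (76 mm by 85 mm) begins 54 mm behind the grasp point. The pads swing forward as they close: fully open they stand 13 mm farther back than shut.
Start: joints at [1.047, 0.053, 1.613, -0, 1.476, -0.119], TCP at [0.246, 0.574, 0.231] pointing down, gripper open.
Joint ranges: [-3.01, 3.01], [-1.01, 2.22], [0.06, 2.58], [-1.02, 4.17], [0.09, 2.62], [-3.14, 3.14]. Speed limits (rad/s): [2.57, 2.57, 3.14, 3.14, 3.14, 3.14].

INTERFACE

Orientations are given as a rotation vector (axis times angle).
In Python, from station import ctrl gives the robot as it stands.
- The arm moves only by the tool step_arm, never from a script. Its argument "targets" is a list of rows, each an object with "travel": the shift along the world's x, y, z as a fraction of full scale, a list of three; "angular": the turn, a rotation vector about the world's x, y, z as a fraction of full scale, a list of three; "gripper": the opening, from 0 (shut) to 1 (fully open). In form: [{"travel": [x, y, z], "angular": [rx, ry, rz], "gripper": gripper}, ...]. A call has 1 to 10 rows; each row is the pose to reach, as a shift and turn from the pose commanded when the call began; what a row does not reach only later rows make up. Full scale, the value 1, is 0.6 m for a shift and pi/4 rad for a turn. A row lasts 1/10 s, in which the tool goes at most 50 mm and 8.59 degrees, less where a joint would pass 70% of its speed; a pose out of reach is approached as far as the arm can. A call with a number of a shift or a turn outside -1 to 1 is refused whole. A call with a gripper value outside its range is refused whole. The fingers move at their own pace and stop on an object; "squeeze" is the grip in N (left out, the last holds). Time passes only in rows, so rows that repeat a pose let the fingers close. It gives the time, the measured TCP pose, the force, the opening and the grip force at its end, in the units of the state.
- ctrl.get_obs(): the state, without advancing time (a new reading comes with each control period).
- ctrl.get_image(name): name is "scene" or "top" or "wrist"; returns a dict with "img" (420x560x3 uint8, red, green, blue), "fx", "fy", "cx", "cy" (pixels), "rvec" (rotation vector, rad) and "tvec" (3), from world to camera coordinates, as OpenCV has them. Camera axes: x right, y down, z forward; pixel columns grow to the right and rows downward; lengths in m; the calibration is good to about 2 mm. A picture is of the moment at which its call begins. There is no depth.
- ctrl.finish_job(): hands the job in; it is judged then, once.
The state is a dict: "t": time; "q": joint angles; "dq": joint speeds; "effort": joint torques, N m; "tool_pos": TCP position; "tool_rot": TCP orientation; "contact_force": force on the tool from outside, world axes, zero at the start; "wrist_torque": the same for the moment, N m; "opening": finger opening in m; "grip_force": force on a finger pad.
Only numpy, scipy, OpenCV 4.12 (cv2) and the standard library are available. Lean on these libraries where they do the work, as an engineer would, in place of code of your own. Each camera call takes 0.05 s, during which the arm holds its last target. There are 200 camera calls.

## Working session

There is one attempt and no reset: what is moved stays moved. The work goes in short steps, Python scripts to look and compute and a tool call to move; the robot and the scene stay as the last step left them, time stands still between calls to the robot, and variables do not carry over. Pictures are saved under pics/ and viewed, at most 10 in all, crops included, and the job is handed in when it is done.

Besides the shell and the picture viewer there is one more tool, called by a JSON object that holds its "fn" and its "kwargs", one argument or row to a line. step_arm: Moves the arm, as the interface text tells. Its arguments: {"type":"object","properties":{"targets":{"type":"array"},"squeeze":{"type":"number"}},"required":["targets"]}

```bash
mkdir -p pics; cat > h.py <<'E'
import numpy as np, cv2
from station import ctrl
def cam(n, save=None):
    d=ctrl.get_image(n)
    if save: cv2.imwrite('pics/'+save+'.png', d['img'][:,:,::-1]); np.savez('pics/'+save+'.npz',**{k:np.array(v) for k,v in d.items()})
    return d
def load(s): return dict(np.load('pics/'+s+'.npz'))
def pix2(d,uv,z):
    uv=np.atleast_2d(np.array(uv,float)); R=cv2.Rodrigues(np.array(d['rvec'],float))[0]; t=np.array(d['tvec'],float).ravel()
    r=np.c_[(uv[:,0]-d['cx'])/d['fx'],(uv[:,1]-d['cy'])/d['fy'],np.ones(len(uv))]@R
    C=-R.T@t
    return C+r*((z-C[2])/r[:,2])[:,None]
def proj(d,P):
    R=cv2.Rodrigues(np.array(d['rvec'],float))[0]; p=np.atleast_2d(P)@R.T+np.array(d['tvec']).ravel()
    return np.c_[p[:,0]/p[:,2]*d['fx']+d['cx'],p[:,1]/p[:,2]*d['fy']+d['cy']]
E
python3 - <<'E'
from h import *
o=ctrl.get_obs(); print(o['tool_pos'],o['tool_rot'],o['t'],o['opening'])
ims=[]
for n in('top','scene'):
    d=cam(n,n+'0'); R=cv2.Rodrigues(np.array(d['rvec'],float))[0]; print(n,d['fx'],-R.T@np.array(d['tvec']).ravel(),R[2])
E
```

```text
[0.24582023 0.57392417 0.23002117] [-0.63133121 -3.07682537  0.00320772] 0.0 0.08519515834528513
top 465.4950151168011 [ 0.31217645 -0.08621952  1.23586387] [ 0.20429795  0.02038264 -0.97869653]
scene 443.5559864506067 [ 0.18690025 -0.82973493  0.62507622] [ 0.36924182  0.74276581 -0.55853329]
```

View pics/top0.png

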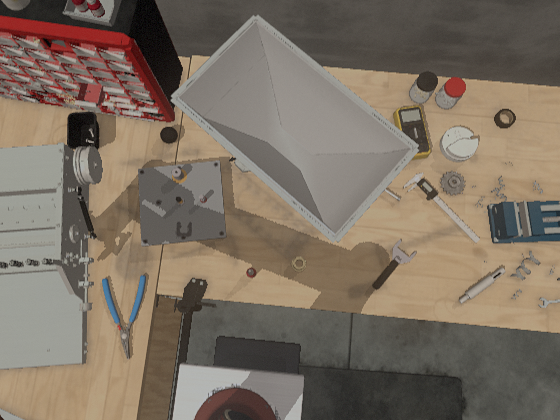

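View pics/scene0.png

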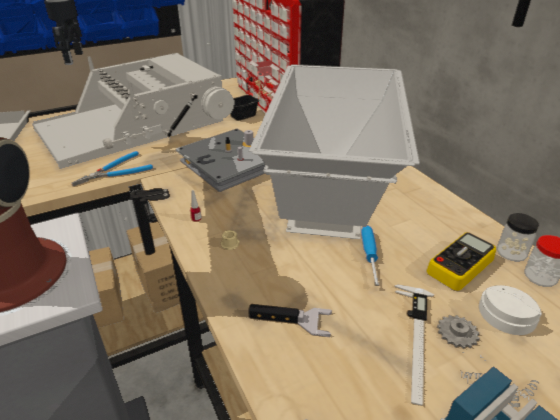

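The top view shows the unit at about (183,202), the clip at (184,230), and the fork tool running from (377,285) to (405,250). The scene view shows the same items. I'll enlarge these areas to measure them.

```bash
python3 - <<'E'
from h import *
t=load('top0')['img'][:,:,::-1]; s=load('scene0')['img'][:,:,::-1]
def c(i,x,y,w,h,k): return cv2.resize(i[y:y+h,x:x+w],None,fx=k,fy=k,interpolation=cv2.INTER_CUBIC)
A=c(t,130,150,100,100,4); B=c(t,360,230,66,66,3)
B=cv2.copyMakeBorder(B,0,202,0,202,cv2.BORDER_CONSTANT)[:400,:400]
cv2.imwrite('pics/z0.png',np.hstack([c(t,133,150,100,100,5.5),np.vstack([c(t,360,230,62,68,3),np.zeros((346,186,3),np.uint8)])]))
C=c(s,175,125,100,65,8); cv2.imwrite('pics/z1.png',C)
E
```

```text
(no output)
```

View pics/z0.png

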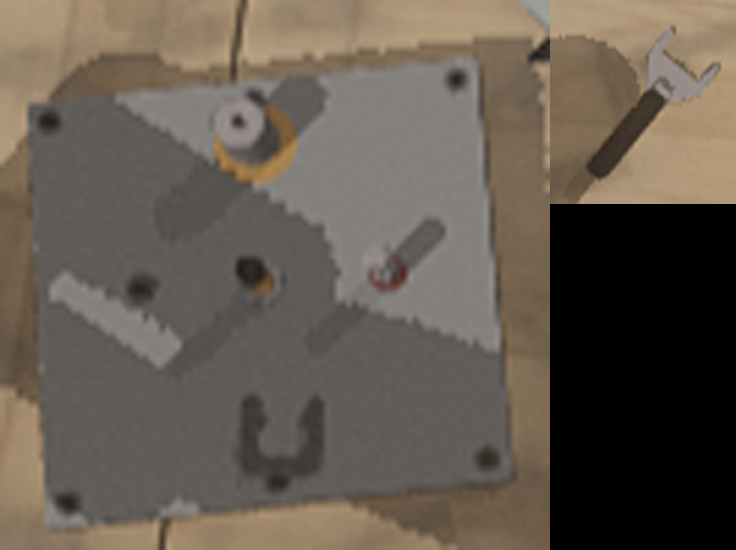

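View pics/z1.png

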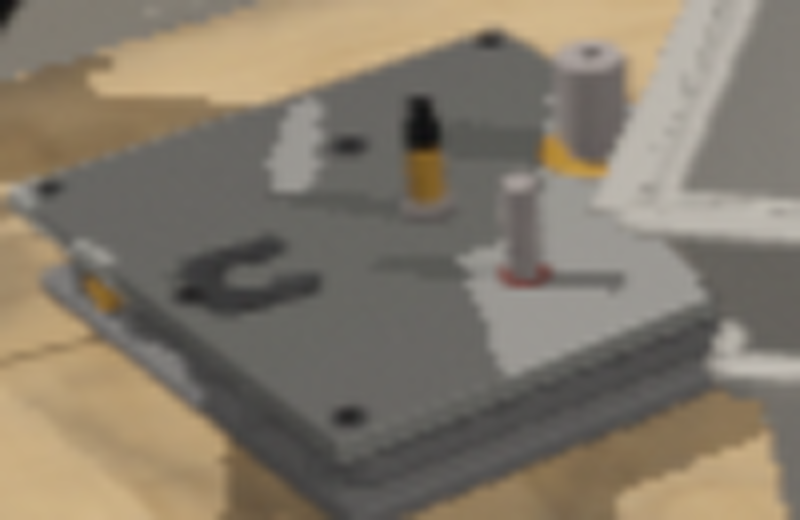

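The crops show the clip at z0 (281,437) with its mouth towards the shaft, the sensor foot at (268,285), the stud at (387,272) to its right (−y), and the shaft top at (240,122). The left (+y) side is free. The fork tool is upper right, with the handle at the lower left end.

```bash
python3 - <<'E'
from h import *
t=load('top0'); s=load('scene0')
Z=lambda p:[((p[0]+.5)/5.5-.5+133,(p[1]+.5)/5.5-.5+150)]
S=lambda p:[((p[0]+.5)/8-.5+175,(p[1]+.5)/8-.5+125)]
F=lambda p:[((p[0]-550+.5)/3-.5+360,(p[1]+.5)/3-.5+230)]
def pr(n,a): print(n,np.round(a[0]*1000,1))
for p in [(30,105),(475,57),(512,480),(48,528)]: pr('corner',pix2(t,Z(p),.042))
for n,p,z in [('shafttop',(240,122),.080),('senstop',(250,270),.084),('sensfoot',(268,285),.046),('studtop',(383,262),.078),('studfoot',(388,273),.042),('clipL',(238,440),.046),('clipR',(325,440),.046),('clipback',(281,474),.046),('tipL',(253,397),.046),('tipR',(315,397),.046)]: pr(n,pix2(t,Z(p),z))
for n,p,z in [('shafttop',(592,48),.080),('senstop',(420,100),.084),('sensfoot',(428,207),.045),('studtop',(520,182),.078),('studfoot',(525,272),.042),('c1',(490,38),.042),('corner',(345,445),.042),('corner',(15,195),.042)]: pr('S '+n,pix2(s,S(p),z))
for n,p,z in [('handleend',(598,170),.024),('handlefork',(662,95),.024),('tineL',(670,32),.007),('tineR',(715,70),.007)]: pr(n,pix2(t,F(p),z))
for n,p,z in [('hend',(250,312),.022),('hfork',(299,317),.018),('tineA',(329,311),.007),('tineB',(329,333),.007)]: pr('S '+n,pix2(s,[p],z))
E
```

```text
corner [637.1 330.8  42. ]
corner [682.  118.7  42. ]
corner [477.   75.6  42. ]
corner [433.5 289.5  42. ]
shafttop [628. 218.  80.]
senstop [556.9 202.3  84. ]
sensfoot [558.5 202.2  46. ]
studtop [567.9 142.8  78. ]
studfoot [570.7 146.8  42. ]
clipL [482.9 205.8  46. ]
clipR [486.9 165.   46. ]
clipback [468.9 183.4  46. ]
tipL [504.  201.7  46. ]
tipR [506.8 172.5  46. ]
S shafttop [632.2 220.1  80. ]
S senstop [560.6 203.   84. ]
S sensfoot [559.2 199.4  45. ]
S studtop [571.4 142.8  78. ]
S studfoot [572.7 146.4  42. ]
S c1 [632.6 319.5  42. ]
S corner [479.7  71.4  42. ]
S corner [436.4 281.   42. ]
handleend [ 388.9 -321.3   24. ]
handlefork [ 458.4 -373.    24. ]
tineL [ 517.  -381.6    7. ]
tineR [ 487.  -422.6    7. ]
S hend [ 383.6 -334.5   22. ]
S hfork [ 456.1 -380.7   18. ]
S tineA [ 515.6 -385.4    7. ]
S tineB [ 489.3 -426.3    7. ]
```

{"fn": "step_arm", "kwargs": {
  "targets": [
    {"travel":[0.2,-0.62,0.05],"angular":[0,0,0],"gripper":1},
    {"travel":[0.2,-0.62,0.05],"angular":[0,0,0],"gripper":1},
    {"travel":[0.2,-0.62,0.05],"angular":[0,0,0],"gripper":1},
    {"travel":[0.2,-0.62,0.05],"angular":[0,0,0],"gripper":1},
    {"travel":[0.2,-0.62,0.05],"angular":[0,0,0],"gripper":1},
    {"travel":[0.2,-0.62,0.05],"angular":[0,0,0],"gripper":1},
    {"travel":[0.2,-0.62,0.05],"angular":[0,0,0],"gripper":1},
    {"travel":[0.2,-0.62,0.05],"angular":[0,0,0],"gripper":1},
    {"travel":[0.2,-0.62,0.05],"angular":[0,0,0],"gripper":1},
    {"travel":[0.2,-0.62,0.05],"angular":[0,0,0],"gripper":1}
  ]
}}

```text
t: 1.1
tool_pos: [0.3663, 0.2018, 0.2611]
tool_rot: [-0.635, -3.076, -0.001]
contact_force: [-0.1, -0.2, 0.3]
opening: 0.0855
grip_force: 0.0
```

```bash
python3 - <<'E'
from h import *
o=ctrl.get_obs(); print(o['tool_pos'],o['tool_rot'],o['t'])
d=cam('wrist','w0'); R=cv2.Rodrigues(np.array(d['rvec'],float))[0]; print(d['fx'],-R.T@np.array(d['tvec']).ravel(),R[2])
print(proj(d,[[.487,.185,.046],[.628,.218,.08],[.558,.2,.046]]))
cv2.imwrite('pics/w0b.png',cv2.resize(d['img'][:,:,::-1],(800,600),interpolation=cv2.INTER_CUBIC))
E
```

```text
[0.36626959 0.20178719 0.2611194 ] [-6.35408887e-01 -3.07638844e+00 -6.56155555e-04] 1.1
364.9921220848957 [0.30392976 0.2274083  0.40544182] [ 0.24098911 -0.1039108  -0.96494911]
[[306.93515955 279.14783294]
 [387.09391769 392.16668604]
 [342.97228442 326.99694877]]
```

View pics/w0b.png

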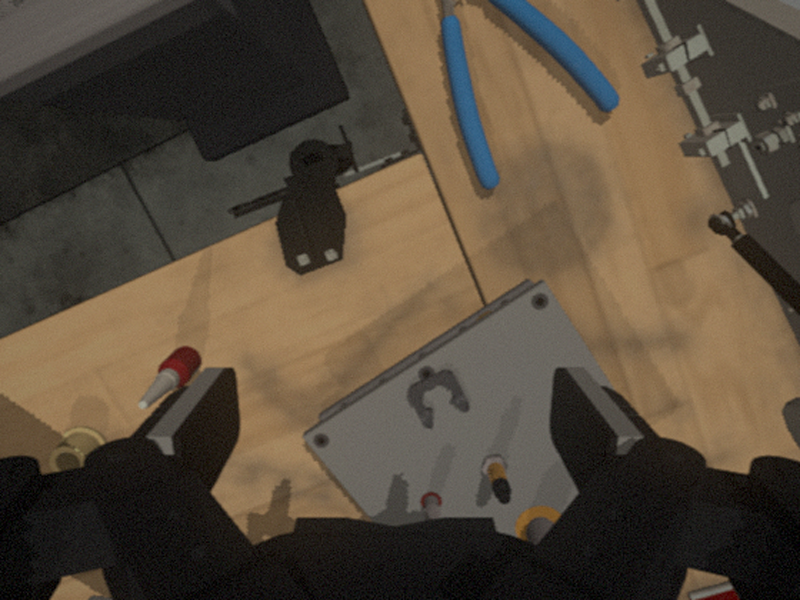

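The wrist view shows the clip at (440,397), sensor nut at (492,465), stud at (430,500), and a black bracket at the bench edge around (315,210). I'll locate the bracket and refine the clip pose numerically.

```bash
python3 - <<'E'
from h import *
w=load('w0');t=load('top0');s=load('scene0')
print('TCP start in top/scene',proj(t,[.246,.574,.231]),proj(s,[.246,.574,.231]))
def tri(obs):
    A=[];b=[]
    for d,uv in obs:
        p=pix2(d,[uv],0.)[0];q=pix2(d,[uv],.3)[0];v=(q-p)/np.linalg.norm(q-p);M=np.eye(3)-np.outer(v,v);A.append(M);b.append(M@p)
    x=np.linalg.lstsq(np.vstack(A),np.hstack(b),rcond=None)[0];return x, [np.round(proj(d,x)[0]-uv,1) for d,uv in obs]
k=lambda p:((p[0]+.5)*.7-.5,(p[1]+.5)*.7-.5)
print('bracket front',tri([(w,k((318,262))),(t,(200,283)),]),tri([(w,k((318,262))),(s,(168,194))]))
print('bracket',tri([(w,k((320,160))),(t,(190,306))]))
for n,p,z in[('sensnut',(492,466),.046),('stud foot',(430,500),.042),('corner',(540,282),.042),('corner',(305,433),.042)]:print(n,pix2(w,[k(p)],z)*1000)
def clip(d,c,z,n,r=19,th=None):
    g=cv2.GaussianBlur(cv2.cvtColor(d['img'],cv2.COLOR_RGB2GRAY),(0,0),.6);x,y=map(int,c);sub=cv2.resize(g[y-r:y+r,x-r:x+r],None,fx=8,fy=8,interpolation=cv2.INTER_CUBIC)
    th=cv2.threshold(sub,0,255,cv2.THRESH_OTSU)[0];m=(sub<th).astype(np.uint8)
    cs,_=cv2.findContours(m,0,2);c=max(cs,key=cv2.contourArea)[:,0].astype(float)
    P=pix2(d,(c+.5)/8-.5+[x-r,y-r],z)[:,:2]*1000
    cv2.imwrite(f'pics/m_{n}.png',np.hstack([sub,m*255]))
    U=(P-[557.4,203.7])@np.array([[np.cos(.207),-np.sin(.207)],[np.sin(.207),np.cos(.207)]])
    print(n,'rect world',cv2.minAreaRect(P.astype(np.float32)),'unit min/max',U.min(0),U.max(0))
clip(w,(308,277),.045,'w');clip(t,(184,230),.045,'t',11)
a=cv2.imread('pics/m_w.png');b=cv2.imread('pics/m_t.png')
o=np.zeros((a.shape[0]+b.shape[0],max(a.shape[1],b.shape[1]),3),np.uint8);o[:a.shape[0],:a.shape[1]]=a;o[a.shape[0]:,:b.shape[1]]=b;cv2.imwrite('pics/m.png',o);print(o.shape)
E
```

```text
TCP start in top/scene [[-32.29523073 308.9240881 ]] [[74.57459452 63.40582526]]
bracket front (array([ 0.35829074,  0.13508815, -0.00238377]), [array([-2. , -2.4]), array([-0.2, -1.3])]) (array([ 0.36343177,  0.13581214, -0.00198433]), [array([0.5, 1.5]), array([-0.7,  0.2])])
bracket (array([ 0.29081236,  0.16349248, -0.06010655]), [array([0.6, 1.5]), array([-0.1,  0.7])])
sensnut [[557.42776007 201.74826211  46.        ]]
stud foot [[569.88361658 144.15994546  42.        ]]
corner [[432.02144899 286.31310773  42.        ]]
corner [[474.75801331  77.62570681  42.        ]]
w rect world ((485.1246032714844, 186.70455932617188), (41.42345428466797, 45.16501235961914), 67.18915557861328) unit min/max [-101.31471655  -25.73291011] [-51.32071818  17.12293953]
t rect world ((483.2008056640625, 186.01675415039062), (46.61122512817383, 40.66911315917969), 4.195652484893799) unit min/max [-99.22263361 -23.49553785] [-51.09468892  18.884412  ]
(480, 608, 3)
```

View pics/m.png

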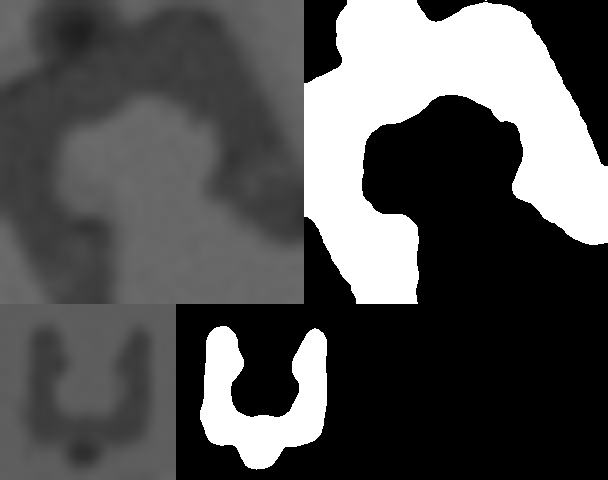

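The masks show a clean clip outline, with the dark hole directly behind its back. The clip's yaw is close to the unit's and its origin is near unit (-70,-3). The bracket lies at or below bench level. Next I'll go to the tool.

{"fn": "step_arm", "kwargs": {
  "targets": [
    {"travel":[-0.043,-0.6,0],"angular":[0,0,-0.25],"gripper":1},
    {"travel":[-0.043,-0.6,0],"angular":[0,0,-0.25],"gripper":1},
    {"travel":[-0.043,-0.6,0],"angular":[0,0,-0.25],"gripper":1},
    {"travel":[-0.043,-0.6,0],"angular":[0,0,-0.25],"gripper":1},
    {"travel":[-0.043,-0.6,0],"angular":[0,0,-0.25],"gripper":1},
    {"travel":[-0.043,-0.6,0],"angular":[0,0,-0.25],"gripper":1},
    {"travel":[-0.043,-0.6,0],"angular":[0,0,-0.25],"gripper":1},
    {"travel":[-0.043,-0.6,0],"angular":[0,0,-0.25],"gripper":1}
  ]
}}

```text
t: 1.95
tool_pos: [0.3399, -0.1601, 0.2608]
tool_rot: [-0.936, -2.998, 0.001]
contact_force: [-0.3, 0.2, -0.4]
opening: 0.0858
grip_force: 0.0
```

{"fn": "step_arm", "kwargs": {
  "targets": [
    {"travel":[0.143,-0.323,-0.1],"angular":[0,0,0],"gripper":1},
    {"travel":[0.143,-0.323,-0.2],"angular":[0,0,0],"gripper":1},
    {"travel":[0.143,-0.323,-0.2],"angular":[0,0,0],"gripper":1},
    {"travel":[0.143,-0.323,-0.2],"angular":[0,0,0],"gripper":1},
    {"travel":[0.143,-0.323,-0.2],"angular":[0,0,0],"gripper":1},
    {"travel":[0.143,-0.323,-0.2],"angular":[0,0,0],"gripper":1},
    {"travel":[0.143,-0.323,-0.2],"angular":[0,0,0],"gripper":1}
  ]
}}

```text
t: 2.65
tool_pos: [0.4269, -0.3494, 0.1391]
tool_rot: [-0.926, -2.998, -0.005]
contact_force: [-0.1, -0.3, 0.4]
opening: 0.0853
grip_force: 0.0
```

```bash
python3 - <<'E'
from h import *
o=ctrl.get_obs(); print(o['tool_pos'],o['tool_rot'],o['t'],o['q'])
d=cam('wrist','w1')
print(proj(d,[[.426,-.352,.024],[.38,-.32,.024],[.502,-.404,.007]]))
cv2.imwrite('pics/w1b.png',cv2.resize(d['img'][:,:,::-1],(800,600),interpolation=cv2.INTER_CUBIC))
E
```

```text
[ 0.42692408 -0.34936732  0.13908522] [-0.92556735 -2.99800952 -0.00458329] 2.65 [-8.21022491e-01 -4.34037746e-02  1.86737537e+00  5.79174545e-04
  1.32250765e+00 -1.79307427e+00]
[[273.87840485 198.58050562]
 [274.49310796 120.57741144]
 [273.97617535 299.00405973]]
```

View pics/w1b.png

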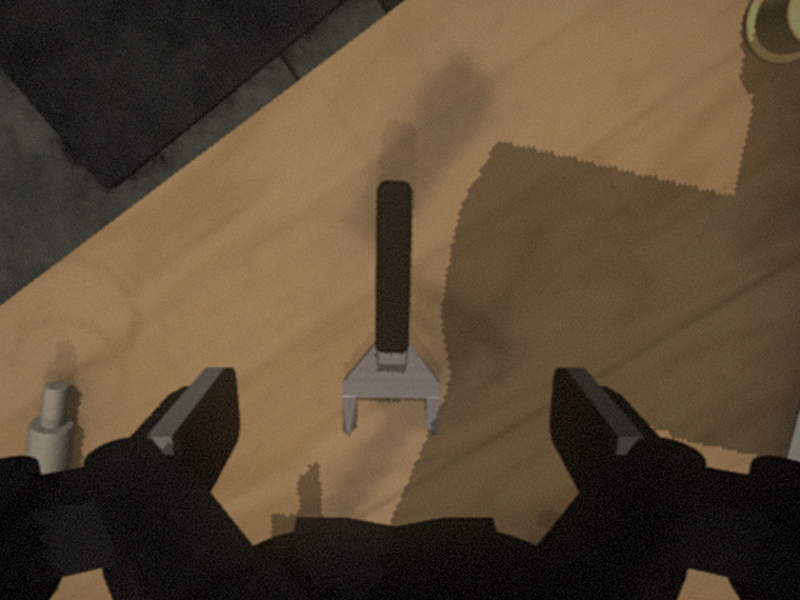

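The wrist view shows the tool almost aligned with the fingers: handle from (394,182) to (392,352), tine tips at (349,432) and (432,432).

```bash
python3 - <<'E'
from h import *
d=load('w1');k=lambda p:((p[0]+.5)*.7-.5,(p[1]+.5)*.7-.5)
for n,p,z in[('hend',(395,182),.022),('hfork',(392,351),.024),('tL',(349,433),.007),('tR',(432.5,433),.007),('oL',(344,396),.007),('oR',(440,396),.007),('floor',(392,397),.007)]:print(n,pix2(d,[k(p)],z)*1000)
a=pix2(d,[k((395,182))],.022)[0];b=(pix2(d,[k((349,433))],.007)+pix2(d,[k((432.5,433))],.007))[0]/2
v=(b-a)[:2];L=np.linalg.norm(v);u=v/L;print(L,np.degrees(np.arctan2(u[1],u[0])),'orig',a[:2]+u*55,b[:2]-u*92)
o=ctrl.get_obs();R=cv2.Rodrigues(np.array(o['tool_rot']))[0];print(R[:,1],np.degrees(np.arctan2(R[1,1],R[0,1]))-90, R[:,2])
E
```

```text
hend [[ 384.59479395 -321.56419279   22.        ]]
hfork [[ 456.63901509 -372.62627541   24.        ]]
tL [[ 490.81069804 -426.98512497    7.        ]]
tR [[ 518.77420855 -386.06485581    7.        ]]
oL [[ 469.59796191 -415.37677262    7.        ]]
oR [[ 501.09648693 -369.27221256    7.        ]]
floor [[ 485.87149974 -392.68759724    7.        ]]
0.1471931195502887 -35.254288407358345 orig [ 45.29750434 -32.06791132] [-74.62225624  52.69645566]
[5.63528538e-01 8.26096248e-01 7.58286661e-04] -34.30018390441595 [-6.08270504e-04  1.33285151e-03 -9.99998927e-01]
```

{"fn": "step_arm", "kwargs": {
  "targets": [
    {"travel":[0.0043,-0.0065,-0.08],"angular":[0,0,-0.021],"gripper":1},
    {"travel":[0.0043,-0.0065,-0.15],"angular":[0,0,-0.021],"gripper":1},
    {"travel":[0.0043,-0.0065,-0.2],"angular":[0,0,-0.021],"gripper":1},
    {"travel":[0.0043,-0.0065,-0.225],"angular":[0,0,-0.021],"gripper":1},
    {"travel":[0.0043,-0.0065,-0.225],"angular":[0,0,-0.021],"gripper":1}
  ]
}}

```text
t: 3.2
tool_pos: [0.4285, -0.3535, 0.0058]
tool_rot: [-0.952, -2.992, -0.002]
contact_force: [-1.2, 0.2, 0.8]
opening: 0.0852
grip_force: 0.0
```

{"fn": "step_arm", "kwargs": {
  "targets": [
    {"travel":[0,0,0],"angular":[0,0,0],"gripper":0},
    {"travel":[0,0,0],"angular":[0,0,0],"gripper":0},
    {"travel":[0,0,0],"angular":[0,0,0],"gripper":0},
    {"travel":[0,0,0],"angular":[0,0,0],"gripper":0},
    {"travel":[0,0,0],"angular":[0,0,0],"gripper":0},
    {"travel":[0,0,0],"angular":[0,0,0],"gripper":0},
    {"travel":[0,0,0],"angular":[0,0,0],"gripper":0},
    {"travel":[0,0,0],"angular":[0,0,0],"gripper":0},
    {"travel":[0,0,0],"angular":[0,0,0],"gripper":0},
    {"travel":[0,0,0],"angular":[0,0,0],"gripper":0}
  ],
  "squeeze": 80
}}

```text
t: 4.2
tool_pos: [0.4294, -0.3559, 0.0076]
tool_rot: [0.955, 2.991, -0.001]
contact_force: [0.2, 2.1, 5.8]
opening: 0.016
grip_force: 81.3
```

{"fn": "step_arm", "kwargs": {
  "targets": [
    {"travel":[0,0,0.05],"angular":[0,0,0],"gripper":0},
    {"travel":[0,0,0.12],"angular":[0,0,0],"gripper":0},
    {"travel":[-0.04,0.09,0.2],"angular":[0,0,0],"gripper":0},
    {"travel":[-0.08,0.17,0.22],"angular":[0,0,0],"gripper":0},
    {"travel":[-0.12,0.25,0.22],"angular":[0,0,0],"gripper":0},
    {"travel":[-0.15,0.32,0.22],"angular":[0,0,0],"gripper":0},
    {"travel":[-0.15,0.4,0.22],"angular":[0,0,0],"gripper":0},
    {"travel":[-0.15,0.48,0.22],"angular":[0,0,0],"gripper":0},
    {"travel":[-0.15,0.55,0.22],"angular":[0,0,0],"gripper":0},
    {"travel":[-0.15,0.6,0.22],"angular":[0,0,0],"gripper":0}
  ]
}}

```text
t: 5.2
tool_pos: [0.3378, 0.0066, 0.1379]
tool_rot: [0.955, 2.992, 0.0]
contact_force: [1.0, 0.4, -2.1]
opening: 0.0158
grip_force: 80.3
```

```bash
python3 - <<'E'
from h import *
o=ctrl.get_obs();R=cv2.Rodrigues(np.array(o['tool_rot']))[0];print(o['tool_pos'],R[:,1],np.degrees(np.arctan2(-R[0,1],R[1,1])),R[:,2],o['opening'],o['grip_force'],o['contact_force'],o['q'])
d=load('top0');print('bottle',pix2(d,[(252,271)],.06))
E
```

```text
[0.33783756 0.00663551 0.1378677 ] [5.79510318e-01 8.14964733e-01 5.24197810e-04] -35.416114015093314 [ 9.28161180e-04 -1.67877160e-05 -9.99999569e-01] 0.01580300659716507 80.30300974845886 [ 0.99894762  0.39718596 -2.1122389 ] [-2.01899288e-01 -6.83053678e-01  2.34592047e+00  1.70413976e-04
  1.47781319e+00 -1.15458336e+00]
bottle [[ 0.39487285 -0.00307772  0.06      ]]
```

{"fn": "step_arm", "kwargs": {
  "targets": [
    {"travel":[0.02,0.06,0],"angular":[0,0,0.18],"gripper":0},
    {"travel":[0.03,0.12,0],"angular":[0,0,0.36],"gripper":0},
    {"travel":[0.04,0.18,0],"angular":[0,0,0.54],"gripper":0},
    {"travel":[0.04,0.24,0],"angular":[0,0,0.72],"gripper":0},
    {"travel":[0.04,0.27,0],"angular":[0,0,0.9],"gripper":0},
    {"travel":[0.04,0.27,-0.04],"angular":[0,0,0.953],"gripper":0},
    {"travel":[0.04,0.27,-0.09],"angular":[0,0,0.953],"gripper":0},
    {"travel":[0.04,0.27,-0.12],"angular":[0,0,0.953],"gripper":0},
    {"travel":[0.04,0.27,-0.12],"angular":[0,0,0.953],"gripper":0}
  ]
}}

```text
t: 6.1
tool_pos: [0.3596, 0.166, 0.0627]
tool_rot: [0.205, -3.127, 0.002]
contact_force: [-0.2, -0.5, -0.6]
opening: 0.016
grip_force: 80.3
```

```bash
cat >> h.py <<'E'
def st():
    o=ctrl.get_obs();R=cv2.Rodrigues(np.array(o['tool_rot']))[0];a=np.arctan2(-R[0,1],R[1,1]);p=np.array(o['tool_pos'])
    print('t',o['t'],'tcp',p,'yaw',np.degrees(a),'z axis',R[:,2],'F',np.round(o['contact_force'],1),'op',o['opening'],'pocket',p[:2]+.087*np.array([np.cos(a),np.sin(a)]))
E
python3 - <<'E'
from h import *
st()
d=cam('wrist','w2');t=cam('top','t2');s=cam('scene','s2')
c=lambda i,x,y,w,h,k:cv2.resize(i[y:y+h,x:x+w,::-1],(int(w*k),int(h*k)),interpolation=cv2.INTER_CUBIC)
cv2.imwrite('pics/v2.png',np.hstack([c(d['img'],160,130,250,290,2.06),np.vstack([c(t['img'],140,160,90,140,3.2)[:,:288],])[:448].copy() if 0 else np.zeros((597,0,3),np.uint8),np.vstack([c(t['img'],140,170,95,100,3),c(s['img'],165,120,95,99,3)])[:597]])[:, :800])
E
```

```text
t 6.1 tcp [0.35956996 0.16599073 0.0626543 ] yaw 7.502425500802569 z axis [-0.00756871 -0.00201169 -0.99996933] F [-0.2 -0.5 -0.6] op 0.016046759016967387 pocket [0.44582518 0.17735016]
```

View pics/v2.png

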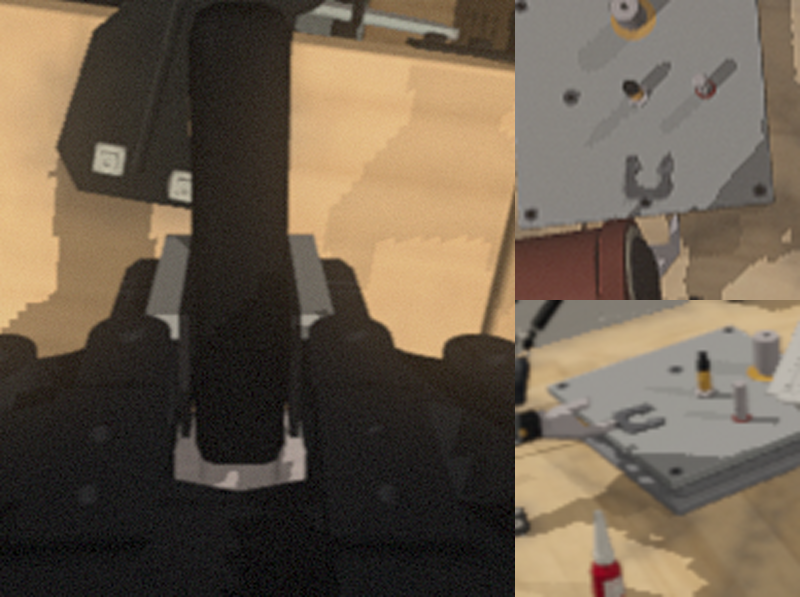

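The fork is held straight and stands just behind the clip: tines near (595,415) in the composite, clip at (640,417). I'll lower it onto the cover.

{"fn": "step_arm", "kwargs": {
  "targets": [
    {"travel":[0,0.005,-0.01],"angular":[0,0,0],"gripper":0},
    {"travel":[0,0.005,-0.018],"angular":[0,0,0],"gripper":0},
    {"travel":[0,0.005,-0.018],"angular":[0,0,0],"gripper":0},
    {"travel":[0,0.005,-0.018],"angular":[0,0,0],"gripper":0}
  ]
}}

```text
t: 6.65
tool_pos: [0.3627, 0.1698, 0.0555]
tool_rot: [0.205, -3.135, 0.0]
contact_force: [0.0, 0.3, -1.3]
opening: 0.016
grip_force: 80.3
```

```bash
python3 - <<'E'
from h import *
st()
E
```

```text
t 6.65 tcp [0.3626952  0.16976376 0.05551761] yaw 7.49889740524854 z axis [-1.13745102e-04 -9.10169796e-05 -9.99999989e-01] F [ 0.   0.3 -1.3] op 0.015950841179345577 pocket [0.44895112 0.18111788]
```

{"fn": "step_arm", "kwargs": {
  "targets": [
    {"travel":[0,0,-0.005],"angular":[0,0,0],"gripper":0},
    {"travel":[0,0,-0.0085],"angular":[0,0,0],"gripper":0},
    {"travel":[0,0,-0.0085],"angular":[0,0,0],"gripper":0},
    {"travel":[0,0,-0.0085],"angular":[0,0,0],"gripper":0}
  ]
}}

```text
t: 7.05
tool_pos: [0.3627, 0.1697, 0.0503]
tool_rot: [0.205, -3.135, 0.0]
contact_force: [-1.1, 0.2, -2.0]
opening: 0.016
grip_force: 80.3
```

{"fn": "step_arm", "kwargs": {
  "targets": [
    {"travel":[0.012,0.0015,0],"angular":[0,0,0],"gripper":0},
    {"travel":[0.023,0.003,0],"angular":[0,0,0],"gripper":0},
    {"travel":[0.034,0.0045,0],"angular":[0,0,0],"gripper":0},
    {"travel":[0.043,0.0057,0],"angular":[0,0,0],"gripper":0},
    {"travel":[0.052,0.0068,0],"angular":[0,0,0],"gripper":0},
    {"travel":[0.06,0.0079,0],"angular":[0,0,0],"gripper":0},
    {"travel":[0.068,0.009,0],"angular":[0,0,0],"gripper":0},
    {"travel":[0.068,0.009,0],"angular":[0,0,0],"gripper":0}
  ]
}}

```text
t: 7.85
tool_pos: [0.4041, 0.1752, 0.0505]
tool_rot: [-0.205, 3.135, 0.0]
contact_force: [-0.6, 0.8, -2.0]
opening: 0.0159
grip_force: 80.3
```

```bash
python3 - <<'E'
from h import *
st()
t=cam('top','t3');s=cam('scene','s3')
c=lambda i,x,y,w,h,k:cv2.resize(i[y:y+h,x:x+w,::-1],(int(w*k),int(h*k)),interpolation=cv2.INTER_CUBIC)
cv2.imwrite('pics/v3.png',np.hstack([c(t['img'],140,160,80,120,5),c(s['img'],165,120,80,120,5)]))
E
```

```text
t 7.85 tcp [0.40408938 0.17524977 0.05051715] yaw 7.491351584489869 z axis [ 1.79501304e-04  3.53566929e-05 -9.99999983e-01] F [-0.6  0.8 -2. ] op 0.015891338897706716 pocket [0.4903468  0.18659253]
```

View pics/v3.png

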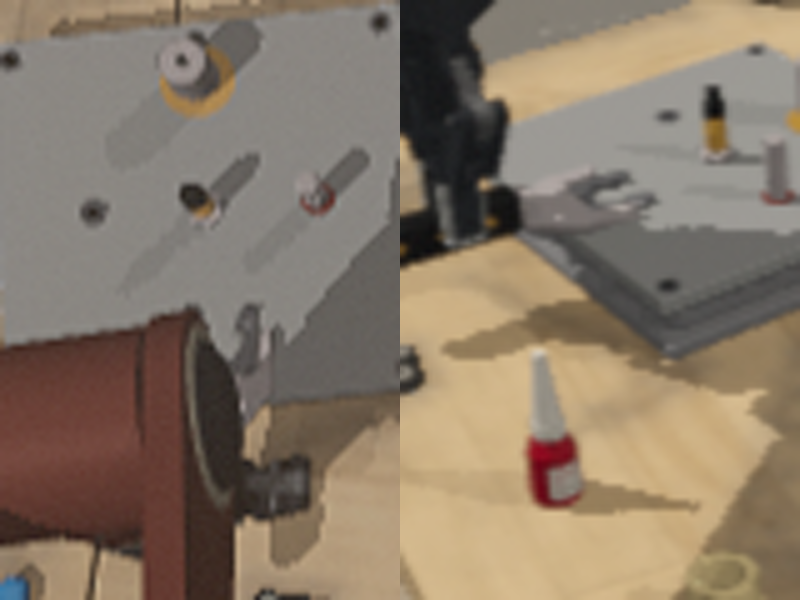

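The clip sits between the tines, with its tips showing ahead of the fork at (630,180)/(650,205) in the scene crop. Now I'll work out the rows for going round the +y side.

```bash
cat > plan.py <<'E'
from h import *
TH=np.radians(11.9);C=np.array([.5574,.2037]);ex=np.array([np.cos(TH),np.sin(TH)]);ey=np.array([-ex[1],ex[0]]);L=.0855
def rows(wps,n0=None):
    o=ctrl.get_obs();p=np.array(o['tool_pos'])[:2];R=cv2.Rodrigues(np.array(o['tool_rot']))[0];a=np.arctan2(-R[0,1],R[1,1])
    P=p+L*np.array([np.cos(a),np.sin(a)]);c=P-C;cur=[c@ex*1e3,c@ey*1e3,np.degrees(a-TH)];print('now own',np.round(cur,1))
    for x,y,psi,n in wps:
        for f in np.arange(1,n+1)/n:
            X,Y,S=np.array(cur)*(1-f)+np.array([x,y,psi])*f;b=TH+np.radians(S)
            T=C+(X*ex+Y*ey)/1e3-L*np.array([np.cos(b),np.sin(b)])
            print(np.round((T-p)/.6,4),round((b-a)/(np.pi/4),3))
        cur=[x,y,psi]
E
python3 -c "
from plan import *
rows([(-35,48,0,9)])"
```

```text
now own [-71.3  -2.7  -4.4]
[0.0048 0.0094] 0.011
[0.0096 0.0187] 0.022
[0.0144 0.0281] 0.033
[0.0193 0.0375] 0.043
[0.0241 0.0469] 0.054
[0.0289 0.0563] 0.065
[0.0338 0.0656] 0.076
[0.0387 0.075 ] 0.087
[0.0436 0.0844] 0.098
```

{"fn": "step_arm", "kwargs": {
  "targets": [
    {"travel":[0.008,0.003,0],"angular":[0,0,0.011],"gripper":0},
    {"travel":[0.012,0.012,0],"angular":[0,0,0.022],"gripper":0},
    {"travel":[0.016,0.023,0],"angular":[0,0,0.033],"gripper":0},
    {"travel":[0.02,0.034,0],"angular":[0,0,0.043],"gripper":0},
    {"travel":[0.024,0.045,0],"angular":[0,0,0.054],"gripper":0},
    {"travel":[0.029,0.055,0],"angular":[0,0,0.065],"gripper":0},
    {"travel":[0.034,0.065,0],"angular":[0,0,0.076],"gripper":0},
    {"travel":[0.039,0.075,0],"angular":[0,0,0.087],"gripper":0},
    {"travel":[0.0436,0.0844,0],"angular":[0,0,0.098],"gripper":0},
    {"travel":[0.0436,0.0844,0],"angular":[0,0,0.098],"gripper":0}
  ]
}}

```text
t: 8.95
tool_pos: [0.4301, 0.2265, 0.0506]
tool_rot: [-0.327, 3.124, 0.0]
contact_force: [0.2, 0.0, -0.9]
opening: 0.0161
grip_force: 80.3
```

```bash
python3 -c "
from plan import *
st()
rows([(0,52,-10,4),(36.6,35.4,-45,6)])"
```

```text
t 8.95 tcp [0.43013986 0.22650131 0.05056204] yaw 11.958668950097131 z axis [ 3.91412199e-04  2.67890568e-04 -9.99999888e-01] F [ 0.2  0.  -0.9] op 0.0161305385048814 pocket [0.51525173 0.24452824]
now own [-34.3  48.6   0.1]
[0.0125 0.0105] -0.056
[0.0254 0.021 ] -0.112
[0.0384 0.0315] -0.168
[0.0518 0.0421] -0.224
[0.063  0.0542] -0.353
[0.0756 0.0661] -0.483
[0.0897 0.0779] -0.612
[0.1052 0.0892] -0.742
[0.1221 0.1   ] -0.872
[0.1402 0.1101] -1.001
```

{"fn": "step_arm", "kwargs": {
  "targets": [
    {"travel":[0.0125,0.0105,0],"angular":[0,0,-0.056],"gripper":0},
    {"travel":[0.0255,0.021,0],"angular":[0,0,-0.112],"gripper":0},
    {"travel":[0.0385,0.0315,0],"angular":[0,0,-0.168],"gripper":0},
    {"travel":[0.052,0.042,0],"angular":[0,0,-0.224],"gripper":0},
    {"travel":[0.063,0.054,0],"angular":[0,0,-0.353],"gripper":0},
    {"travel":[0.0756,0.066,0],"angular":[0,0,-0.483],"gripper":0},
    {"travel":[0.09,0.078,0],"angular":[0,0,-0.612],"gripper":0},
    {"travel":[0.105,0.089,0],"angular":[0,0,-0.742],"gripper":0},
    {"travel":[0.122,0.1,0],"angular":[0,0,-0.872],"gripper":0},
    {"travel":[0.14,0.11,0],"angular":[0,0,-0.998],"gripper":0}
  ]
}}

```text
t: 9.95
tool_pos: [0.5138, 0.292, 0.0501]
tool_rot: [-0.899, -3.01, 0.001]
contact_force: [0.6, -0.6, -2.0]
opening: 0.0159
grip_force: 80.3
```

{"fn": "step_arm", "kwargs": {
  "targets": [
    {"travel":[0,0,0],"angular":[0,0,0],"gripper":0}
  ]
}}

```text
t: 10.05
tool_pos: [0.5147, 0.2922, 0.0507]
tool_rot: [0.892, 3.012, 0.001]
contact_force: [-0.2, 0.1, -0.8]
opening: 0.016
grip_force: 80.3
```

```bash
python3 - <<'E'
from plan import *
st()
t=cam('top','t4');s=cam('scene','s4')
c=lambda i,x,y,w,h,k:cv2.resize(i[y:y+h,x:x+w,::-1],(int(w*k),int(h*k)),interpolation=cv2.INTER_CUBIC)
cv2.imwrite('pics/v4.png',np.hstack([c(t['img'],150,155,60,80,7),c(s['img'],210,115,54,80,7)]))
o=ctrl.get_obs();R=cv2.Rodrigues(np.array(o['tool_rot']))[0];a=np.arctan2(-R[0,1],R[1,1]);u=np.array([np.cos(a),np.sin(a)]);v=np.array([-u[1],u[0]]);p=np.array(o['tool_pos'])[:2]-.0015*u
for n,x,y,z in[('tineL',.092,.0265,.049),('tineR',.092,-.0265,.049),('clipTipL',.106,.016,.046),('clipTipR',.106,-.016,.046),('clip centre',.087,0,.046)]:
    q=[*(p+x*u+y*v),z];A=proj(t,q)[0];B=proj(s,q)[0];print(n,np.round((A-[150,155]+.5)*7-.5),np.round((B-[210,115]+.5)*7-.5)+[420,0])
rows([(72-11.3-2,13.3,-45,4)])
E
```

```text
t 10.05 tcp [0.51474929 0.29219339 0.05066229] yaw -32.99001252229527 z axis [ 9.33393428e-04  3.12256344e-04 -9.99999516e-01] F [-0.2  0.1 -0.8] op 0.015981900964226813 pocket [0.58772189 0.24482251]
tineL [ 73. 194.] [590. 153.]
tineR [179. 279.] [566. 212.]
clipTipL [120. 185.] [619. 172.]
clipTipR [184. 236.] [605. 208.]
clip centre [119. 248.] [566. 188.]
now own [ 35.7  34.8 -44.8]
[ 0.0113 -0.0067] -0.001
[ 0.0226 -0.0134] -0.002
[ 0.0339 -0.0201] -0.004
[ 0.0452 -0.0268] -0.005
```

View pics/v4.png

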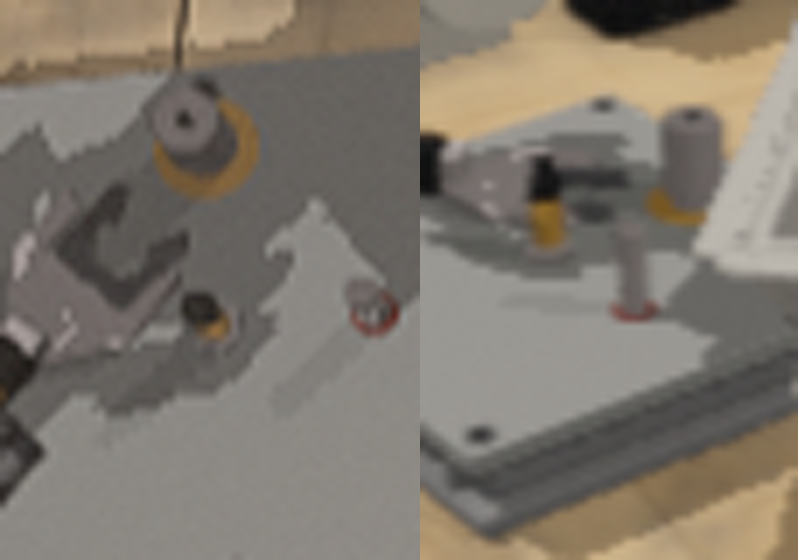

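Top crop: the clip is seated in the pocket with tips at (123,185)/(184,238), which matches the prediction. The ring round the shaft foot is centred near (207,150) and lies on the fork's axis.

```bash
python3 - <<'E'
from plan import *
t=load('t4')
f=lambda x,y,z:pix2(t,[((x+.5)/7-.5+150,(y+.5)/7-.5+155)],z)[0][:2]
o=ctrl.get_obs();p=np.array(o['tool_pos'])[:2];a=np.radians(-33);u=np.array([np.cos(a),np.sin(a)]);v=np.array([-u[1],u[0]])
for n,P in[('ring',f(207,150,.042)),('top',f(184,118,.08)),('tips',(f(123,185,.046)+f(184,238,.046))/2),('plan',np.array([.6295,.2187]))]:
    print(n,P, 'along/lat from pocket mm',(P-p-.0855*u)@u*1e3,(P-p)@v*1e3)
hsv=cv2.cvtColor(t['img'],cv2.COLOR_RGB2HSV);m=cv2.inRange(hsv,(12,120,60),(28,255,255));m[:, :168]=0;m[:,192:]=0;m[:164]=0;m[186:]=0
ys,xs=np.nonzero(m);print(len(xs),xs.min(),xs.max(),ys.min(),ys.max())
h=cv2.convexHull(np.c_[xs,ys]);(c,r)=cv2.minEnclosingCircle(h);print(c,r,pix2(t,[c],.042))
E
```

```text
ring [0.62752471 0.21864096] along/lat from pocket mm 49.97066665832867 1.0039734577659762
top [0.62881546 0.21911188] along/lat from pocket mm 50.796695975344626 2.1019131069402524
tips [0.60067415 0.23435164] along/lat from pocket mm 18.89523842968985 -0.44380987325439575
plan [0.6295 0.2187] along/lat from pocket mm 51.59512803704172 2.1293055804132295
55 172 186 170 182
(179.0, 175.5) 7.159010887145996 [[0.62885731 0.21921433 0.042     ]]
```

{"fn": "step_arm", "kwargs": {
  "targets": [
    {"travel":[0.011,-0.004,0],"angular":[0,0,0],"gripper":0},
    {"travel":[0.021,-0.01,0],"angular":[0,0,0],"gripper":0},
    {"travel":[0.031,-0.0165,0],"angular":[0,0,0],"gripper":0},
    {"travel":[0.04,-0.0225,0],"angular":[0,0,0],"gripper":0},
    {"travel":[0.049,-0.0283,0],"angular":[0,0,0],"gripper":0},
    {"travel":[0.049,-0.0283,0],"angular":[0,0,0],"gripper":0}
  ]
}}

```text
t: 10.75
tool_pos: [0.544, 0.2742, 0.0505]
tool_rot: [0.894, 3.011, 0.0]
contact_force: [0.8, 0.0, -1.4]
opening: 0.0157
grip_force: 80.3
```

{"fn": "step_arm", "kwargs": {
  "targets": [
    {"travel":[0.0028,-0.0018,0],"angular":[0,0,0],"gripper":0},
    {"travel":[0.0056,-0.0036,0],"angular":[0,0,0],"gripper":0},
    {"travel":[0.0084,-0.0054,0],"angular":[0,0,0],"gripper":0},
    {"travel":[0.0112,-0.0073,0],"angular":[0,0,0],"gripper":0},
    {"travel":[0.0112,-0.0073,0],"angular":[0,0,0],"gripper":0}
  ]
}}

```text
t: 11.25
tool_pos: [0.5475, 0.2716, 0.0502]
tool_rot: [-0.891, -3.007, -0.0]
contact_force: [-8.0, 4.5, 2.9]
opening: 0.0158
grip_force: 80.9
```

```bash
python3 -c "
from plan import *
st();rows([(72,0,-45,1)])"
```

```text
t 11.25 tcp [0.54751633 0.27162357 0.05015701] yaw -33.00715147094313 z axis [-0.00553495  0.00168088 -0.99998327] F [-8.   4.5  2.9] op 0.015803083995321897 pocket [0.62047475 0.22423086]
now own [ 64.9   8.1 -44.9]
[ 0.0145 -0.0106] -0.002
```

{"fn": "step_arm", "kwargs": {
  "targets": [
    {"travel":[0.0015,-0.001,0],"angular":[0,0,0],"gripper":0},
    {"travel":[0.003,-0.002,0],"angular":[0,0,0],"gripper":0},
    {"travel":[0.003,-0.002,0],"angular":[0,0,0],"gripper":0}
  ]
}}

```text
t: 11.55
tool_pos: [0.5485, 0.271, 0.0501]
tool_rot: [-0.89, -3.005, -0.0]
contact_force: [-10.4, 5.0, 4.0]
opening: 0.0159
grip_force: 81.0
```

{"fn": "step_arm", "kwargs": {
  "targets": [
    {"travel":[0.0015,-0.001,0],"angular":[0,0,0],"gripper":0},
    {"travel":[0.003,-0.002,0],"angular":[0,0,0],"gripper":0},
    {"travel":[0.003,-0.002,0],"angular":[0,0,0],"gripper":0}
  ]
}}

```text
t: 11.85
tool_pos: [0.5504, 0.2698, 0.0501]
tool_rot: [-0.89, -3.006, -0.0]
contact_force: [-9.1, 4.8, 3.9]
opening: 0.0162
grip_force: 81.0
```

{"fn": "step_arm", "kwargs": {
  "targets": [
    {"travel":[0.0015,-0.001,0],"angular":[0,0,0],"gripper":0},
    {"travel":[0.003,-0.002,0],"angular":[0,0,0],"gripper":0},
    {"travel":[0.0045,-0.003,0],"angular":[0,0,0],"gripper":0},
    {"travel":[0.0045,-0.003,0],"angular":[0,0,0],"gripper":0}
  ]
}}

```text
t: 12.25
tool_pos: [0.5555, 0.2665, 0.0502]
tool_rot: [-0.891, -3.012, 0.001]
contact_force: [-1.1, -0.7, -1.8]
opening: 0.0161
grip_force: 80.3
```

```bash
python3 -c "
from plan import *
st();rows([(72,0,-45,1)])"
```

```text
t 12.25 tcp [0.55552627 0.26651405 0.05023481] yaw -32.966877614491516 z axis [-8.08127557e-04 -1.55492137e-04 -9.99999661e-01] F [-1.1 -0.7 -1.8] op 0.016144162284450838 pocket [0.62851799 0.21917265]
now own [ 71.7   1.5 -44.9]
[ 0.0012 -0.0021] -0.003
```

{"fn": "step_arm", "kwargs": {
  "targets": [
    {"travel":[0.0014,-0.0009,0],"angular":[0,0,0],"gripper":0},
    {"travel":[0.0028,-0.0018,0],"angular":[0,0,0],"gripper":0},
    {"travel":[0.0028,-0.0018,0],"angular":[0,0,0],"gripper":0}
  ]
}}

```text
t: 12.55
tool_pos: [0.5572, 0.2657, 0.0504]
tool_rot: [-0.892, -3.01, -0.001]
contact_force: [-4.4, 2.7, -0.4]
opening: 0.0164
grip_force: 80.5
```

{"fn": "step_arm", "kwargs": {
  "targets": [
    {"travel":[0.0014,-0.0009,0],"angular":[0,0,0],"gripper":0},
    {"travel":[0.0028,-0.0018,0],"angular":[0,0,0],"gripper":0},
    {"travel":[0.0028,-0.0018,0],"angular":[0,0,0],"gripper":0}
  ]
}}

```text
t: 12.85
tool_pos: [0.5574, 0.2655, 0.0503]
tool_rot: [-0.891, -3.007, -0.001]
contact_force: [-8.0, 5.0, 3.2]
opening: 0.016
grip_force: 80.8
```

The clip snapped in: the force fell to zero, then a firm stop at about 9 N followed. Now I'll withdraw straight back, then lift.

{"fn": "step_arm", "kwargs": {
  "targets": [
    {"travel":[-0.008,0.005,0],"angular":[0,0,0],"gripper":0},
    {"travel":[-0.02,0.013,0],"angular":[0,0,0],"gripper":0},
    {"travel":[-0.035,0.023,0],"angular":[0,0,0],"gripper":0},
    {"travel":[-0.052,0.034,0],"angular":[0,0,0],"gripper":0},
    {"travel":[-0.0685,0.0445,0],"angular":[0,0,0],"gripper":0},
    {"travel":[-0.0685,0.0445,0],"angular":[0,0,0],"gripper":0},
    {"travel":[-0.0685,0.0445,0.06],"angular":[0,0,0],"gripper":0},
    {"travel":[-0.0685,0.0445,0.13],"angular":[0,0,0],"gripper":0},
    {"travel":[-0.0685,0.0445,0.2],"angular":[0,0,0],"gripper":0},
    {"travel":[-0.0685,0.0445,0.2],"angular":[0,0,0],"gripper":0}
  ]
}}

```text
t: 13.85
tool_pos: [0.5227, 0.2925, 0.1791]
tool_rot: [0.889, 3.001, 0.014]
contact_force: [1.6, -0.5, -1.1]
opening: 0.016
grip_force: 80.4
```

```bash
python3 - <<'E'
from plan import *
st()
t=cam('top','t5');a=load('top0')['img']
print([ (n,pix2(load('top0'),[p],0)[0][:2]) for n,p in[('ringnut',(299,263)),('ball',(252,271))]])
# clip dark pixels near shaft foot
g=cv2.cvtColor(t['img'],cv2.COLOR_RGB2GRAY)
print(proj(t,[[.629,.219,.046],[.629-.016,.219+.0103,.046]]));print(g[168:190,164:196])
E
```

```text
t 13.85 tcp [0.52269203 0.29252434 0.17912543] yaw -32.99278534804598 z axis [ 0.01376748  0.0052721  -0.99989132] F [ 1.6 -0.5 -1.1] op 0.01597344676087836 pocket [0.59566234 0.24514993]
[('ringnut', array([ 0.4319982 , -0.12049456])), ('ball', array([0.39909254, 0.0011647 ]))]
[[178.76189878 175.03691428]
 [174.05424608 180.47230709]]
[[134 134 135 134 135 136 136 137 137 126 108  99 105 105  98  79  59  83
   98  98  96  97  97  95  98  98  97  98  94  96  97  97]
 [134 134 135 135 134 136 135 138 123 106 102 103 106 105 106  99  83  94
   98  99  98  97  97  97  96  99  98  99  97  99  98  99]
 [135 135 134 134 136 136 135 126 100 103 103  97  92 108 105 102 102  92
  101 100  99  97  97  97  96  96  97  98  97  96  96  97]
 [135 135 136 134 136 136 135 115 103 104 105  70  56  95 104 104 103  76
   95 102 100 102  96  98  98  97  96  98  96  97  96  97]
 [134 134 135 134 134 136 138 110 104 103 106  68  50  74 103 106 102  71
   82  98 100 103  98  94  98  98  97  98  97  98  98  97]
 [136 136 135 135 135 137 137  98 102 106 107  96  83  93 106 105  95  68
   75  87 103  98  93 
[... 1465 characters left out ...]
4 135 134 134 134 133 135 135 134]
 [125 126 128 126 112  85  87  87  86  86  87  87  91 111 105 134 134 139
  114 136 135 133 133 135 134 134 134 133 135 136 133 135]
 [124 125 127 112  85  87  88  87  88  86  85  89 117 139 132 136 136 134
  134 135 133 133 135 136 135 133 135 135 135 134 134 134]
 [128 128 112  84  87  88  87  90  85  86  89 117 139 135 135 137 134 136
  134 133 134 134 134 135 134 133 135 134 135 135 131 136]
 [126 113  84  86  89  87  86  87  84  84 118 137 135 135 136 135 136 134
  134 134 134 134 134 135 134 134 134 134 135 135 134 136]
 [111  87  86  86  87  86  89  85  90 113 139 135 134 133 133 134 133 135
  134 134 134 134 134 133 135 136 135 136 134 134 135 136]]
```

The clip's outline (pixels 170–188, 174–183) matches a clip centred on the shaft. Next I'll carry the tool over to the free bench on the right of the unit.

{"fn": "step_arm", "kwargs": {
  "targets": [
    {"travel":[-0.03,-0.06,0],"angular":[0,0,0.12],"gripper":0},
    {"travel":[-0.05,-0.13,0],"angular":[0,0,0.26],"gripper":0},
    {"travel":[-0.06,-0.2,0],"angular":[0,0,0.4],"gripper":0},
    {"travel":[-0.07,-0.27,0],"angular":[0,0,0.55],"gripper":0},
    {"travel":[-0.07,-0.34,0],"angular":[0,0,0.7],"gripper":0},
    {"travel":[-0.07,-0.41,0],"angular":[0,0,0.85],"gripper":0},
    {"travel":[-0.07,-0.4875,0],"angular":[0,0,0.955],"gripper":0},
    {"travel":[-0.07,-0.4875,0],"angular":[0,0,0.955],"gripper":0},
    {"travel":[-0.07,-0.4875,0],"angular":[0,0,0.955],"gripper":0}
  ]
}}

```text
t: 14.8
tool_pos: [0.4755, -0.0024, 0.1689]
tool_rot: [0.268, -3.128, -0.001]
contact_force: [0.3, 0.3, -2.2]
opening: 0.0159
grip_force: 80.3
```

{"fn": "step_arm", "kwargs": {
  "targets": [
    {"travel":[0,0,-0.07],"angular":[0,0,0],"gripper":0},
    {"travel":[0,0,-0.14],"angular":[0,0,0],"gripper":0},
    {"travel":[0,0,-0.2],"angular":[0,0,0],"gripper":0},
    {"travel":[0,0,-0.24],"angular":[0,0,0],"gripper":0},
    {"travel":[0,0,-0.26],"angular":[0,0,0],"gripper":0},
    {"travel":[0,0,-0.26],"angular":[0,0,0],"gripper":0},
    {"travel":[0,0,-0.26],"angular":[0,0,0],"gripper":0}
  ]
}}

```text
t: 15.5
tool_pos: [0.4772, -0.0012, 0.0153]
tool_rot: [-0.274, 3.128, -0.0]
contact_force: [0.1, -0.8, -0.4]
opening: 0.0161
grip_force: 80.3
```

{"fn": "step_arm", "kwargs": {
  "targets": [
    {"travel":[0,0,-0.006],"angular":[0,0,0],"gripper":0},
    {"travel":[0,0,-0.012],"angular":[0,0,0],"gripper":0},
    {"travel":[0,0,-0.012],"angular":[0,0,0],"gripper":0},
    {"travel":[0,0,-0.012],"angular":[0,0,0],"gripper":0}
  ]
}}

```text
t: 15.9
tool_pos: [0.4767, -0.0018, 0.0076]
tool_rot: [-0.273, 3.129, -0.0]
contact_force: [0.2, 0.6, -0.9]
opening: 0.0164
grip_force: 80.5
```

{"fn": "step_arm", "kwargs": {
  "targets": [
    {"travel":[0,0,-0.002],"angular":[0,0,0],"gripper":0},
    {"travel":[0,0,-0.002],"angular":[0,0,0],"gripper":0}
  ]
}}

```text
t: 16.1
tool_pos: [0.4767, -0.0018, 0.0076]
tool_rot: [0.273, -3.129, -0.0]
contact_force: [-5.1, 0.5, 8.3]
opening: 0.016
grip_force: 81.8
```

{"fn": "step_arm", "kwargs": {
  "targets": [
    {"travel":[0,0,0.002],"angular":[0,0,0],"gripper":0},
    {"travel":[0,0,0.002],"angular":[0,0,0],"gripper":0.5},
    {"travel":[0,0,0.002],"angular":[0,0,0],"gripper":0.5},
    {"travel":[0,0,0.002],"angular":[0,0,0],"gripper":0.5},
    {"travel":[0,0,0.002],"angular":[0,0,0],"gripper":0.5},
    {"travel":[0,0,0.002],"angular":[0,0,0],"gripper":0.5}
  ]
}}

```text
t: 16.7
tool_pos: [0.4763, -0.0017, 0.0071]
tool_rot: [0.273, -3.13, -0.0]
contact_force: [-0.4, -1.8, -0.5]
opening: 0.0423
grip_force: 0.0
```

{"fn": "step_arm", "kwargs": {
  "targets": [
    {"travel":[0,0,0.03],"angular":[0,0,0],"gripper":0.5},
    {"travel":[0,0,0.08],"angular":[0,0,0],"gripper":0.5},
    {"travel":[0,0,0.15],"angular":[0,0,0],"gripper":0.5},
    {"travel":[0,0,0.22],"angular":[0,0,0],"gripper":0.5},
    {"travel":[-0.06,0,0.27],"angular":[0,0,0],"gripper":0.5},
    {"travel":[-0.13,0,0.3],"angular":[0,0,0],"gripper":0.5},
    {"travel":[-0.13,0,0.3],"angular":[0,0,0],"gripper":0.5}
  ]
}}

```text
t: 17.4
tool_pos: [0.3977, -0.0018, 0.1918]
tool_rot: [-0.272, 3.12, -0.005]
contact_force: [1.0, 0.8, 0.0]
opening: 0.0428
grip_force: 0.0
```

```bash
python3 - <<'E'
from plan import *
st()
s=cam('scene','s6');w=cam('wrist','w6')
# tool: dark handle & tines expected
a=np.radians(10);u=np.array([np.cos(a),np.sin(a)]);v=np.array([-u[1],u[0]]);o=np.array([.4767,-.0018])-.0015*u
g=cv2.cvtColor(w['img'],cv2.COLOR_RGB2GRAY);gs=cv2.cvtColor(s['img'],cv2.COLOR_RGB2GRAY)
for n,x,y,z in[('grip',0,0,.024),('hend',-.05,0,.022),('hend out',-.062,0,0),('side out',0,.02,0),('fork',.06,0,.007),('pocket bench',.085,0,0),('tineL',.085,.0245,.007)]:
    q=[*(o+x*u+y*v),z]
    for nm,d,gg in(('w',w,g),('s',s,gs)):
        c=proj(d,q)[0]; i,j=int(round(c[1])),int(round(c[0])); print(n,nm,(j,i),d['img'][i,j] if 0<=i<420 and 0<=j<560 else None,end=' ')
    print()
s0=load('scene0')['img'].astype(int)
# bystander: bottle and sensor/stud zones difference
for n,(x,y,ww,h) in dict(bottle=(186,188,18,36),sens=(224,135,10,18),stud=(237,145,8,18)).items(): print(n,np.abs(s['img'][y:y+h,x:x+ww].astype(int)-s0[y:y+h,x:x+ww]).mean())
# clip centre in scene
print(proj(s,[.629,.219,.046]))
E
```

```text
t 17.4 tcp [ 0.3977045  -0.00178956  0.19182684] yaw 9.9623938491816 z axis [ 0.00975447 -0.00207257 -0.99995028] F [1.  0.8 0. ] op 0.042842012402168735 pocket [0.48339267 0.01326159]
grip w (262, 262) [40 28 19] grip s (228, 202) [35 32 31] 
hend w (262, 209) [45 37 24] hend s (209, 210) [40 37 32] 
hend out w (263, 190) [117  94  65] hend out s (206, 219) [147 123  89] 
side out w (283, 251) [148 117  82] side out s (224, 206) [30 30 29] 
fork w (264, 309) [124 114 106] fork s (249, 199) [175 166 162] 
pocket bench w (264, 326) [147 118  79] pocket bench s (257, 198) [197 169 126] 
tineL w (288, 330) [124 114 107] tineL s (251, 191) [172 160 152] 
bottle 3.3647119341563787
sens 34.38148148148148
stud 7.377314814814815
[[248.21627149 141.80207373]]
```

{"fn": "step_arm", "kwargs": {
  "targets": [
    {"travel":[-0.02,0,0.05],"angular":[0,0,0],"gripper":0.5},
    {"travel":[-0.02,0,0.05],"angular":[0,0,0],"gripper":0.5},
    {"travel":[-0.02,0,0.05],"angular":[0,0,0],"gripper":0.5}
  ]
}}

```text
t: 17.8
tool_pos: [0.3869, -0.0018, 0.2164]
tool_rot: [0.273, -3.128, -0.001]
contact_force: [-0.7, 0.5, -1.0]
opening: 0.0426
grip_force: 0.0
```

```bash
python3 - <<'E'
from plan import *
t=cam('top','t7');a=load('top0')
for n,d in(('now',t),('t0',a)):
    h=cv2.cvtColor(d['img'],cv2.COLOR_RGB2HSV);m=cv2.inRange(h,(12,130,90),(26,255,255))[196:206,174:186];print(n,np.argwhere(m).mean(0),m.sum()//255)
g=cv2.cvtColor(t['img'],cv2.COLOR_RGB2GRAY);m=(g[172:186,166:192]<74);ys,xs=np.nonzero(m);print('clip dark',xs.min()+166,xs.max()+166,ys.min()+172,ys.max()+172,m.sum())
print(ctrl.finish_job())
E
```

```text
now [5.66666667 6.66666667] 3
t0 [5.66666667 6.66666667] 3
clip dark 171 188 172 180 31
the job is handed in; nothing more can be done
None
```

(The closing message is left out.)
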